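# Refit the run knob of the tube mixer and hold it pressed

### The job

Refit the control of the sample-tube mixer, leaving everything else on the table where it is: slide the yellow guard sleeve over the black spigot until it stands flat on the mixer's panel, then turn the blue knob so that its nose points the way the red flat of the brass D-shaft faces and push it fully home onto the shaft. Press the knob down as far as the sprung shaft goes, so that the mixer runs, and finish while still holding it pressed with the gripper, without letting go.

Things in the scene. Friction and masses are not known exactly. Their poses are not given: they have to be found in the camera images.
- sleeve_center (a point): centre (half-way up) of the yellow rigid plastic guard sleeve: a plain tube standing on its end on the table, 40 mm outside diameter, 30.6 mm bore, 32 mm tall, about 35 g; same either way up; z along its axis
- knob_center (a point): centre (half-way up, on the bore axis) of the blue knob standing bore-down on the table: an oblong block 48 mm long (x), 30 mm wide (y; two parallel flat sides from 18 mm before to 17 mm behind the axis), 40 mm tall, about 45 g. Its narrowed nose reaches 26 mm towards -x, the blunt end 22 mm towards +x; a white line on top runs from the axis to the nose
- knob: the same blue knob; origin on the bore axis at its underside, axes as above. In the underside is a D-shaped blind bore, 18 mm deep, 22.4 mm in diameter, its flat on the nose (-x) side, 6.2 mm from the axis
- mixer: white sample-tube mixer, housing 200 (x) x 160 (y) mm, grey top panel 85 mm above the table, fixed in place; origin at the centre of its underside, z up, x to its rear. On the rear of the panel a metal block with tubes, its front face 75 mm behind the spigot's axis, caps up to 48 mm above the panel
- spigot_foot (a point): point on the mixer's panel (85 mm above the table) at the foot of the upright black round spigot: 28 mm diameter, 18 mm high, top edge tapered; axes as the mixer's. Seated, the sleeve stands on the panel round the spigot, its centre 16 mm above this point
- shaft_tip (a point): centre of the upper end of the brass D-shaft standing up through the spigot, 59 mm above the panel unpressed; z up. Diameter 20 mm; flat 5 mm from the axis, painted red, facing -x of this frame, a red line on the tip points to it; the last 4 mm taper to 15.6 mm. Its angle varies from start to start. Knob home: bore bottom on the tip, knob centre 2 mm above this point
- spindle: the pivot under the shaft, on its axis at panel height, turning with it (-x to the flat): stiff, 0.2 N m. The bore clears the shaft by 1.2 mm all round: the knob drops on when its nose points as the flat faces, within about 8 degrees; otherwise it stays up on the tip
- shaft (a joint): how far the sprung shaft is pressed down, in m: 0 released, 0.006 at its stop. The spring takes about 5 N to start, 11 N at the stop, and returns the shaft when let go; at the stop the knob's underside is still 3 mm clear of the seated sleeve
- water: clear water bottle with a blue cap, 62 mm across, 200 mm tall; origin at the centre of its underside; leave where it is
- sanitiser: turquoise pump bottle, 64 mm across, 165 mm tall; origin at the centre of its underside; leave where it is
- phone: smartphone lying flat, 152 x 74 x 9 mm; origin at the centre of its underside; leave where it is
- swabs: bundle of white paper swab packets held by a yellow band, 190 x 42 x 25 mm; origin at the centre of its underside; leave where it is
- tape: roll of white label tape lying flat, 76 mm across with a 50 mm hole, 22 mm high (not the sleeve); origin at the centre of its underside; leave where it is
- marker: white marker pen with a black cap, 105 mm long, 12 mm thick; origin at the centre of its underside; leave where it is
Things that resemble listed ones, but are neither listed nor needed, are in the scene too. Of the things that look like the knob, the smaller one is meant. Of the things that look like the part that bears sleeve_center, take the one that is farthest from the robot's base at the start.

How it is judged:
By the outcome, as a careful person would: the job done as asked, in the order asked, and still so for the second after the job is handed in, while the arm keeps its last pose, push and grip.
It also fails if it takes over 72 s, if anything falls off the work surface, if the arm or the gripper's body presses on something with over 40 N, if the wrist force passes 120 N, or if a joint passes its speed limit or range.

### The arm

A 6-joint arm with a two-finger parallel gripper is mounted at the origin on the work surface. World frame = base frame: x ahead of the robot, y to its left, z up, the work surface at z = 0. Lengths are in m, angles in rad, forces in N, time in s.
With the tool pointing down it reaches from about 0.4 to 0.925 m from the base axis. Payload 3.4 kg.
Tool frame: the origin (TCP) lies between the finger pads; the fingertips stand 8 mm ahead of it and the grasp point (between the pads) lies 11 mm behind it; z points along the fingers, y is the line along which they close (so a half turn about z gives the same grasp; the last joint's range is limited). The gripper opens to 85 mm and grips with 20 to 120 N. Pads are 22 mm wide; open, the fingers measure 114 mm over their backs; the gripper's body (76 mm by 85 mm) begins 54 mm behind the grasp point. The pads swing forward as they close: fully open they stand 13 mm farther back than shut.
Start: joints at [1.103, 0.307, 1.506, -0, 1.328, -0.073], TCP at [0.221, 0.531, 0.239] pointing down, gripper open.
Joint ranges: [-3.12, 3.12], [-1.05, 2.28], [0.14, 2.33], [-1.42, 4.57], [0.1, 2.73], [-2.68, 2.68]. Speed limits (rad/s): [2.57, 2.57, 3.14, 3.14, 3.14, 3.14].

### API

Orientations are given as a rotation vector (axis times angle).
In Python, from station import read_state, read_camera, calibration, hand_in gives the robot as it stands.
- The arm moves only by the tool jog_arm, never from a script. Its argument "increments" is a list of rows, each a list of 3 entries, a list of its own where there are three numbers: the shift along the tool's x, y, z in mm, then the turn, a rotation vector about the tool's x, y, z in degrees, then the finger opening in mm, from 0 to 85.4. In form: [[[tx, ty, tz], [wx, wy, wz], gripper], ...]. A call has 1 to 5 rows; each row shifts and turns the commanded pose from where the row before left it, along the tool's axes as they then stand; what a row does not reach is not made up. A row lasts 1/12 s, in which the tool goes at most 41.7 mm and 7.16 degrees, less where a joint would pass 70% of its speed; a pose out of reach is approached as far as the arm can. A call with a gripper value outside its range is refused whole. The fingers move at their own pace and stop on an object; "squeeze" is the grip in N (left out, the last holds). Time passes only in rows, so rows that do not move let the fingers close. It gives the time, the measured TCP pose, the force, the opening and the grip force at its end, in the units of the state.
- read_state(): the state, without advancing time (a new reading comes with each control period).
- read_camera(name): name is "side" or "top" or "wrist"; returns (picture, depth): 384x512x3 uint8, blue, green, red; 384x512 float32, m along the optical axis (not along the pixel's ray), 0 where there is no reading.
- calibration(name): a dict with "mtx" (3x3 intrinsics, pixels), "k1" (the pictures are not rectified: a ray, as slopes to the right and down, at radius r is drawn at 1 + k1 r^2 times it, then the intrinsics apply), "R" (3x3) and "t" (3): a world point X has camera coordinates R X + t. Camera axes: x right, y down, z forward; pixel columns grow to the right and rows downward; lengths in m; the calibration is good to about 2 mm. A picture is of the moment at which its call begins: read the wrist's pose just before it. calibration takes no time and is no camera call; for the wrist camera it gives the pose at the moment of the call.
- hand_in(): hands the job in; it is judged then, once.
The state is a dict: "t": time; "joints": joint angles; "qvel": joint speeds; "joint_efforts": joint torques, N m; "position": TCP position; "eef_rot": TCP orientation; "wrist_force": force on the tool from outside, world axes, zero at the start; "torque": the same for the moment, N m; "grip_width": opening from 0.0 (shut) to 1.0 (fully open); "finger_force": force on a finger pad.
Only numpy, scipy, OpenCV 4.12 (cv2) and the standard library are available. Lean on these libraries where they do the work, as an engineer would, in place of code of your own. Each camera call takes 0.05 s, during which the arm holds its last target. There are 200 camera calls.

## Working session

There is one attempt and no reset: what is moved stays moved. The work goes in short steps, Python scripts to look and compute and a tool call to move; the robot and the scene stay as the last step left them, time stands still between calls to the robot, and variables do not carry over. Pictures are saved under pics/ and viewed, at most 10 in all, crops included, and the job is handed in when it is done.

Besides the shell and the picture viewer there is one more tool, called after "Call:" as name(argument=value, ...) on one line, values as JSON. jog_arm: Moves the arm, as the interface text tells. Its arguments: {"type":"object","properties":{"increments":{"type":"array","items":{"type":"array"}},"squeeze":{"type":"number"}},"required":["increments"]}

```bash
mkdir -p pics; ls
cat > h.py <<'E'
import numpy as np, cv2
from station import read_state, read_camera, calibration
def ray(c,u,v):
    K=np.array(c["mtx"],float); k=c["k1"]
    d=cv2.undistortPoints(np.array([[[u,v]]],float),K,np.array([k,0,0,0,0.]))[0,0]
    R=np.array(c["R"]);t=np.array(c["t"])
    return -R.T@t, R.T@np.array([d[0],d[1],1])
def onz(c,u,v,z):
    o,d=ray(c,u,v); return o+d*(z-o[2])/d[2]
def dep(c,D,u,v):
    o,d=ray(c,u,v); return o+d*D[int(v),int(u)]
def proj(c,X):
    R=np.array(c["R"]);t=np.array(c["t"]);K=np.array(c["mtx"])
    p=R@np.array(X)+t; a=p[:2]/p[2]; a=a*(1+c["k1"]*(a@a)); return K[:2,:2]@a+K[:2,2]
E
python3 - <<'E'
from h import *
for n in ("side","top"):
    p,d=read_camera(n); c=calibration(n); np.savez("pics/"+n,p=p,d=d)
    cv2.imwrite(f"pics/{n}0.png",p); print(n,c)
s=read_state(); print(s)
E
```

```text
pics
side {'mtx': array([[353.65376489,   0.        , 256.0016712 ],
       [  0.        , 353.65376489, 184.75337223],
       [  0.        ,   0.        ,   1.        ]]), 'k1': -0.014145948458648241, 'R': array([[ 0.93709852, -0.34906098, -0.00166963],
       [-0.23481248, -0.62683033, -0.74293124],
       [ 0.25828174,  0.69659182, -0.66936566]]), 't': array([-0.51203217,  0.20196897,  0.93356555])}
top {'mtx': array([[382.65722251,   0.        , 259.32847858],
       [  0.        , 382.65722251, 189.48623106],
       [  0.        ,   0.        ,   1.        ]]), 'k1': -0.1094782405930185, 'R': array([[-0.00649418, -0.99997733, -0.00178109],
       [-0.99522196,  0.0066368 , -0.09741258],
       [ 0.09742219,  0.00113996, -0.99524249]]), 't': array([-0.01298893,  0.55020559,  1.25764592])}
{'t': 0.1, 'joints': array([ 1.10349131e+00,  3.07482249e-01,  1.50752954e+00,  5.04248814e-06,
        1.32841636e+00, -7.34915048e-02]), 'qvel': array([ 0.00114042, -0.00037363, -0.00259028, -0.00011881, -0.00113644,
        0.00057532]), 'joint_efforts': array([ 1.25008337e-03, -4.58527064e+01, -2.52608317e+01, -3.46852430e-04,
        5.50265177e-03,  4.32416573e-05]), 'position': array([0.2203757 , 0.53043204, 0.23848727]), 'eef_rot': array([-6.14515917e-01, -3.08039882e+00,  2.77594117e-03]), 'wrist_force': array([ 0.97622257, -0.36757544,  0.42120967]), 'torque': array([-0.02906382,  0.01298172,  0.0030459 ]), 'finger_force': 0.0, 'grip_width': 0.9985594024286232}
```

View pics/top0.png

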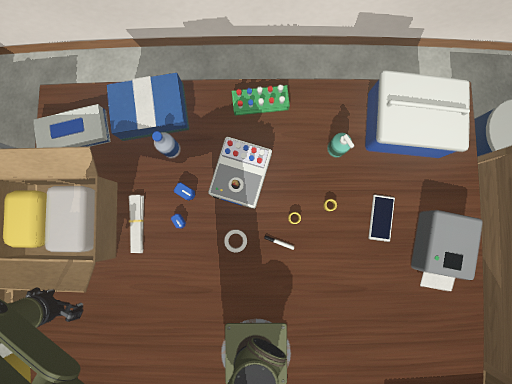

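View pics/side0.png

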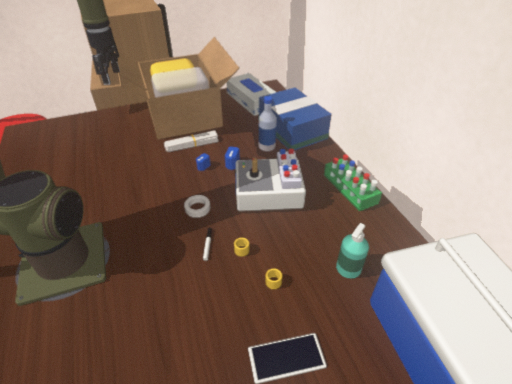

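The top view shows blue knob-like blocks at (184,190), larger, and (178,221), smaller. The yellow rings are at (295,218) and (331,205). The mixer is at (240,172), with the spigot and shaft near (236,184). The white tape at (236,241) is not the sleeve. The side view shows the knobs at (232,156) and (203,161), the rings at (242,246) and (274,279), and the shaft at (255,168). I choose the smaller knob at (178,221) and the farther ring at (331,205), and will check both in a close crop.

Run:
```python
from h import *
P={}
for n in ("side","top"):
    z=np.load(f"pics/{n}.npz"); p,d=z["p"],z["d"]; c=calibration(n); hsv=cv2.cvtColor(p,cv2.COLOR_BGR2HSV)
    for nm,lo,hi in (("yel",(20,120,100),(35,255,255)),("blu",(105,150,80),(125,255,255)),("red",(0,170,90),(5,255,255)),("brass",(12,90,60),(28,255,255))):
        m=cv2.inRange(hsv,lo,hi); N,L,S,C=cv2.connectedComponentsWithStats(m)
        for i in range(1,N):
            if 3<S[i,4]<900:
                u,v=C[i]; ys,xs=np.where((L==i)&(d>0))
                X=np.array([dep(c,d,a,b) for a,b in zip(xs,ys)]) if len(xs) else np.zeros((1,3))
                if 0.3<X[:,0].mean()<0.85 and abs(X[:,1].mean())<0.35:
                    print(n,nm,S[i],C[i].round(1),"med",np.median(X,0).round(3),"max z",X[:,2].max().round(3),"ctr",((X.max(0)+X.min(0))/2).round(3), np.ptp(X,axis=0).round(3))
z=np.load("pics/top.npz")["p"]; y=np.load("pics/side.npz")["p"]
a=cv2.resize(z[130:230,160:340],None,fx=4,fy=4,interpolation=cv2.INTER_CUBIC)
cv2.imwrite("pics/crop1.png",a)
```

```text
side yel [234 238  15  18 238] [241.1 246.5] med [ 0.454 -0.135  0.02 ] max z 0.035 ctr [ 0.455 -0.122  0.016] [0.037 0.066 0.038]
side yel [265 268  18  21 274] [273.4 278.3] med [ 0.498 -0.256  0.021] max z 0.035 ctr [ 0.502 -0.245  0.016] [0.05  0.058 0.039]
side blu [264  97   8   5  26] [267.4  98.4] med [0.693 0.284 0.2  ] max z 0.202 ctr [0.696 0.286 0.199] [0.025 0.019 0.007]
side blu [226 147  13  22 169] [231.  157.2] med [0.536 0.216 0.049] max z 0.058 ctr [0.545 0.233 0.029] [0.049 0.059 0.057]
side blu [197 154  12  16 109] [202.5 162.1] med [0.443 0.243 0.032] max z 0.043 ctr [0.446 0.255 0.023] [0.041 0.041 0.041]
side blu [340 165   4   3   8] [341.2 165.8] med [0.835 0.01  0.079] max z 0.082 ctr [0.834 0.01  0.078] [0.007 0.008 0.006]
side blu [284 166   4   3  10] [285.2 167. ] med [0.638 0.006 0.134] max z 0.136 ctr [0.638 0.005 0.134] [0.01  0.011 0.004]
side red [335 159   3   2   4] [336.  159.2] med [0.834 0.045 0.08 ] max z 0.08 ctr [0.836 0.044 0.08 ] [0.006 0.006 0.001]
side red [293 166   4   3  10] [294.2 166.9] med [ 0.663 -0.002  0.133] max z 0.135 ctr [
[... 21916 characters left out ...]
ctr [ 0.341  0.349 -0.   ] [0.007 0.011 0.003]
top brass [259 251   3   2   4] [259.8 251.2] med [ 0.343 -0.016  0.   ] max z 0.003 ctr [ 0.342 -0.017 -0.001] [0.003 0.007 0.008]
top brass [249 256   4   3   5] [250.4 257.2] med [0.324 0.016 0.002] max z 0.003 ctr [0.324 0.015 0.002] [0.007 0.01  0.002]
top brass [305 258   3   3   4] [305.8 259. ] med [ 0.315 -0.171  0.002] max z 0.003 ctr [ 0.316 -0.173 -0.   ] [0.007 0.007 0.006]
top brass [352 260   2   2   4] [352.5 260.5] med [ 0.308 -0.332 -0.001] max z 0.003 ctr [ 0.308 -0.332 -0.   ] [0.003 0.005 0.006]
top brass [291 263   4   1   4] [292.5 263. ] med [ 0.302 -0.127 -0.   ] max z 0.005 ctr [ 0.302 -0.127  0.001] [0.001 0.01  0.008]
```

View pics/crop1.png

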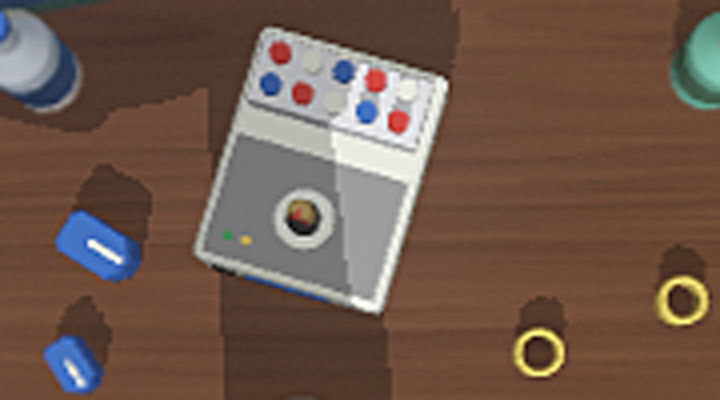

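The crop confirms the choice. The small knob is at crop (73,364), nose toward lower right, and the far sleeve is at (682,300). The spigot and shaft are at (302,213), with a red line to the lower left of the tip centre. Next I'll check the wrist camera geometry and plan the approach.

```bash
cat >> h.py <<'E'
from scipy.spatial.transform import Rotation as Ro
def pose():
    s=read_state(); return s,np.array(s["position"]),Ro.from_rotvec(s["eef_rot"])
def yaw(): # angle of tool y in world, deg
    _,p,R=pose(); y=R.apply([0,1,0]); return np.degrees(np.arctan2(y[1],y[0]))
def go(target,yawdeg=None):
    s,p,R=pose(); d=R.inv().apply(np.array(target)-p)*1000
    print("t",round(s["t"],2),"pos",p.round(4),"yaw_y",round(yaw(),2),"tilt",np.degrees(np.arccos(-R.apply([0,0,1])[2])).round(2),"toolxyz now",R.as_matrix()[:2,:2].round(3).tolist())
    print(" tool shift mm",d.round(1))
    if yawdeg is not None:
        w=-((yawdeg-yaw()+90)%180-90); print(" turn about tool z",round(w,2)," (then shift after turn:",(Ro.from_euler('z',-w,degrees=True).apply(d)).round(1),")")
E
python3 - <<'E'
from h import *
c=calibration("wrist"); s,p,R=pose()
cp=-np.array(c["R"]).T@c["t"]; print("cam in tool",R.inv().apply(cp-p).round(4)); print("camaxes in tool\n",(np.array(c["R"])@R.as_matrix()).round(3)); print(c["mtx"][0,0],c["k1"])
t=calibration("top")
print("tip pix z.144",onz(t,235.5,183.2,.144).round(3))
print("knob pix top",onz(t,178.1,220.2,.035).round(3), "sleeve", onz(t,329.8,204.5,.03).round(3))
go([0.48,0.09,0.30])
go([0.499,-0.256,0.12])
E
```

```text
cam in tool [ 0.0811  0.0007 -0.1355]
camaxes in tool
 [[ 0.     1.     0.   ]
 [-0.948  0.    -0.319]
 [-0.319 -0.     0.948]]
284.7819275503225 -0.038737128070094
tip pix z.144 [0.558 0.056 0.144]
knob pix top [0.448 0.254 0.035] sleeve [ 0.498 -0.252  0.03 ]
t 0.1 pos [0.2204 0.5304 0.2385] yaw_y 67.44 tilt 0.11 toolxyz now [[-0.923, 0.384], [0.384, 0.923]]
 tool shift mm [-408.7 -307.2  -61. ]
t 0.1 pos [0.2204 0.5304 0.2385] yaw_y 67.44 tilt 0.11 toolxyz now [[-0.923, 0.384], [0.384, 0.923]]
 tool shift mm [-559.1 -619.1  119.5]
```

Call:
jog_arm(increments=[[[-31.5, -16.8, 0], [0, 0, 0], 85], [[-31.5, -16.8, 0], [0, 0, 0], 85], [[-31.5, -16.8, 0], [0, 0, 0], 85], [[-31.5, -16.8, 0], [0, 0, 0], 85], [[-31.5, -16.8, 0], [0, 0, 0], 85]])

```text
t: 0.52
position: [0.3343, 0.3915, 0.2389]
eef_rot: [-0.613, -3.081, 0.001]
wrist_force: [0.4, 1.2, 1.3]
grip_width: 0.997
finger_force: 0.0
```

Call:
jog_arm(increments=[[[-31.5, -16.8, 0], [0, 0, 0], 85], [[-31.5, -16.8, 0], [0, 0, 0], 85], [[-31.5, -16.8, 0], [0, 0, 0], 85], [[-31.5, -16.8, 0], [0, 0, 0], 85], [[-31.5, -16.8, 0], [0, 0, 0], 85]])

```text
t: 0.93
position: [0.4475, 0.2533, 0.239]
eef_rot: [-0.614, -3.08, 0.001]
wrist_force: [-0.9, 1.1, -0.1]
grip_width: 0.993
finger_force: 0.0
```

Call:
jog_arm(increments=[[[0, 0, 0], [0, 0, 0], 85], [[0, 0, 0], [0, 0, 0], 85], [[0, 0, 0], [0, 0, 0], 85]])

```text
t: 1.18
position: [0.4466, 0.2549, 0.2389]
eef_rot: [-0.616, -3.079, 0.0]
wrist_force: [-0.3, -0.0, -0.3]
grip_width: 0.993
finger_force: 0.0
```

Run:
```python
from h import *
c=calibration("wrist"); p,d=read_camera("wrist"); np.savez("pics/wk",p=p,d=d,R=c["R"],t=c["t"])
hsv=cv2.cvtColor(p,cv2.COLOR_BGR2HSV); m=cv2.inRange(hsv,(105,140,60),(128,255,255))
N,L,S,C=cv2.connectedComponentsWithStats(m)
for i in range(1,N):
    if S[i,4]>150: print(S[i],C[i].round(1))
cv2.imwrite("pics/wk.png",p)
go([0.56,0.056,0.26])
```

```text
[244 142  38  40 900] [263.  161.8]
[ 251  212   51   47 1761] [276.7 234.2]
[123 256  26  13 186] [134.9 262. ]
[ 424  285   88   75 1458] [481.1 315.4]
[320 289  37  54 988] [339.  312.6]
[396 353  29  18 251] [408.3 360.5]
t 1.23 pos [0.4463 0.2553 0.239 ] yaw_y 67.45 tilt 0.07 toolxyz now [[-0.924, 0.384], [0.384, 0.924]]
 tool shift mm [-181.4 -140.5  -21.2]
```

View pics/wk.png

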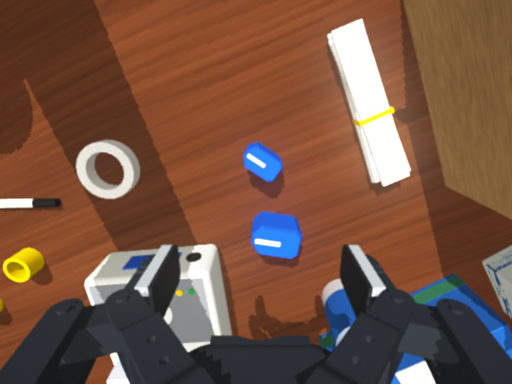

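The wrist view shows the small knob at (263,161) with a white line, the large one at (276,234), and the tape at (107,168). I'll measure the small knob's top face, then hop to the mixer.

```bash
cat > knob.py <<'E'
from h import *
def meas(p,d,c,u0,v0,zt,r=35):
    # top face pixels of knob (blue+white) near (u0,v0) at height zt, in world plane zt
    hsv=cv2.cvtColor(p,cv2.COLOR_BGR2HSV)
    pts=[];wh=[]
    for v in range(int(v0-r),int(v0+r)):
        for u in range(int(u0-r),int(u0+r)):
            if not(0<=u<512 and 0<=v<384): continue
            h,s,b=hsv[v,u]; iswh=s<70 and b>150; isb=103<h<128 and s>120
            if (isb or iswh) and d[v,u]>0 and dep(c,d,u,v)[2]>zt-.006:
                X=onz(c,u,v,zt)[:2]; pts.append(X)
                if iswh: wh.append(X)
    pts=np.array(pts,np.float32);wh=np.array(wh,np.float32)
    rc=cv2.minAreaRect(pts*1000); w=wh.mean(0); _,_,V=np.linalg.svd(wh-w); ax=V[0]
    if ax@(w-pts.mean(0))<0: ax=-ax
    pr=(wh-w)@ax
    print("rect",np.round(rc[0],1),np.round(rc[1],1),round(rc[2],1),"n",len(pts),len(wh)); print("white line mean",w*1000,"len",np.ptp(pr)*1000,"nose dir deg",np.degrees(np.arctan2(ax[1],ax[0])),"inner end mm",(w+ax*pr.min())*1000)
E
python3 - <<'E'
from knob import *
z=np.load("pics/wk.npz"); c=calibration("wrist"); c=dict(c,R=z["R"],t=z["t"])
meas(z["p"],z["d"],c,263,161,.04)
E
```

```text
rect [445.4 258.1] [47.6 30.3] 33.6 n 873 93
white line mean [438.93857 253.2767 ] len 24.64685 nose dir deg -146.52002 inner end mm [449.4292  260.21506]
```

Call:
jog_arm(increments=[[[-36, -28, -4], [0, 0, 0], 85], [[-36, -28, -4], [0, 0, 0], 85], [[-36, -28, -4], [0, 0, 0], 85], [[-36, -28, -4], [0, 0, 0], 85], [[-36, -28, -4], [0, 0, 0], 85]])

```text
t: 1.65
position: [0.5494, 0.0749, 0.2577]
eef_rot: [-0.609, -3.082, -0.001]
wrist_force: [0.8, 0.4, 0.4]
grip_width: 0.999
finger_force: 0.0
```

Call:
jog_arm(increments=[[[0, 0, 0], [0, 0, 0], 85], [[0, 0, 0], [0, 0, 0], 85], [[0, 0, 0], [0, 0, 0], 85]])

```text
t: 1.9
position: [0.5486, 0.0758, 0.2571]
eef_rot: [-0.613, -3.08, -0.001]
wrist_force: [-1.0, -0.1, -0.1]
grip_width: 0.998
finger_force: 0.0
```

Run:
```python
from h import *
c=calibration("wrist"); p,d=read_camera("wrist"); np.savez("pics/wm",p=p,d=d,R=c["R"],t=c["t"])
print(proj(c,[.56,.056,.144]))
u,v=proj(c,[.56,.056,.144]).astype(int)
cv2.imwrite("pics/wm.png",cv2.resize(p[max(0,v-70):v+70,u-80:u+80],None,fx=4,fy=4,interpolation=cv2.INTER_CUBIC)); print("crop origin",u-80,max(0,v-70))
go([0.499,-0.254,0.10])
```

```text
[244.20147787 205.96729157]
crop origin 164 135
t 1.95 pos [0.5483 0.0762 0.2571] yaw_y 67.55 tilt 0.09 toolxyz now [[-0.924, 0.382], [0.382, 0.924]]
 tool shift mm [ -80.8 -324.   157. ]
```

View pics/wm.png

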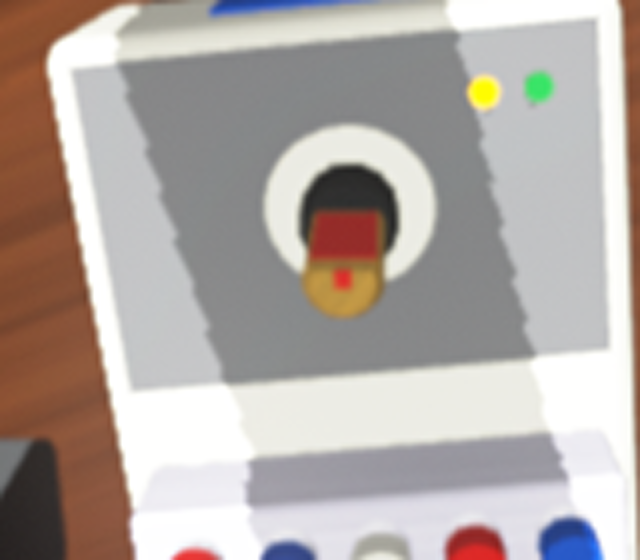

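The close view shows the shaft tip at crop (343,285), full frame (250,206). The red flat is directly above it in the image, so it faces the mixer's front. The white ring round the spigot is centred near crop (350,205). Next I'll measure the flat's direction and the axis numerically.

Run:
```python
from h import *
z=np.load("pics/wm.npz"); p,d=z["p"],z["d"]; c=dict(calibration("wrist"),R=z["R"],t=z["t"])
hsv=cv2.cvtColor(p,cv2.COLOR_BGR2HSV)
sub=np.zeros(p.shape[:2],np.uint8); sub[160:220,225:278]=1
red=(cv2.inRange(hsv,(0,150,60),(8,255,255))|cv2.inRange(hsv,(172,150,60),(180,255,255)))*sub
N,L,S,C=cv2.connectedComponentsWithStats(red)
o=1+np.argsort(-S[1:,4]); print(S[o[:3]],C[o[:3]].round(1))
f=L==o[0]
for nm,fn,zz in (("lower",max,.1395),("upper",min,.103)):
    P=[]
    for u in range(S[o[0],0]+2,S[o[0],0]+S[o[0],2]-2):
        vs=np.where(f[:,u])[0]; P.append(onz(c,u,fn(vs)+(.5 if nm=="lower" else -.5),zz)[:2])
    P=np.array(P); a=np.polyfit(P[:,1],P[:,0],1); print(nm,"edge mean",P.mean(0).round(4),"normal deg",np.degrees(np.arctan2(a[0],-1)).round(1))
# tip: brass pixels at depth z>.14
T=[]
for v in range(195,220):
    for u in range(230,275):
        if d[v,u]>0 and dep(c,d,u,v)[2]>.1415: T.append(onz(c,u,v,.144)[:2])
T=np.array(T,np.float32); print("tip n",len(T),"mean",T.mean(0),"minrect",cv2.minAreaRect(T*1000))
# red line centre
if len(o)>1: print("redline",onz(c,*C[o[1]],.144))
# white ring on panel
w=cv2.inRange(hsv,(0,0,200),(180,45,255)); w[:160]=0;w[214:]=0;w[:,:226]=0;w[:,278:]=0
cs,_=cv2.findContours(w,cv2.RETR_EXTERNAL,cv2.CHAIN_APPROX_NONE); k=max(cs,key=cv2.contourArea)[:,0]
Q=np.array([onz(c,u,v,.085)[:2] for u,v in k if v<195])*1000
A=np.c_[2*Q,np.ones(len(Q))]; s=np.linalg.lstsq(A,(Q**2).sum(1),rcond=None)[0]; print("ring ctr",s[:2],"r",np.sqrt(s[2]+s[:2]@s[:2]))
# panel front edge direction via top cam caps: rows
g=cv2.inRange(hsv,(0,0,90),(180,30,215))
```

```text
[[242 188  16  12 189]
 [248 202   4   5  19]] [[249.6 193.6]
 [249.4 204.1]]
lower edge mean [0.5574 0.0623] normal deg 157.5
upper edge mean [0.5568 0.0612] normal deg 157.5
tip n 245 mean [0.5624451  0.06020349] minrect ((562.7564086914062, 59.773887634277344), (18.712003707885742, 14.1632661819458), 67.51705169677734)
redline [0.56015024 0.06126578 0.144     ]
ring ctr [559.98450055  60.97329601] r 19.80221635159928
```

Shaft axis is about (0.561, 0.060) and the flat faces about 157°. Moving on to above the far sleeve.

Call:
jog_arm(increments=[[[-9, -36, 8], [0, 0, 0], 85], [[-9, -36, 8], [0, 0, 0], 85], [[-9, -36, 8], [0, 0, 0], 85], [[-9, -36, 8], [0, 0, 0], 85], [[-9, -36, 8], [0, 0, 0], 85]])

```text
t: 2.37
position: [0.5211, -0.1078, 0.2172]
eef_rot: [-0.608, -3.082, -0.001]
wrist_force: [1.0, 0.9, -0.3]
grip_width: 0.993
finger_force: 0.0
```

Call:
jog_arm(increments=[[[-9, -36, 8], [0, 0, 0], 85], [[-9, -36, 8], [0, 0, 0], 85], [[-9, -36, 8], [0, 0, 0], 85], [[-9, -36, 8], [0, 0, 0], 85], [[0, 0, 0], [0, 0, 0], 85]])

```text
t: 2.78
position: [0.499, -0.2595, 0.1841]
eef_rot: [-0.616, -3.079, 0.004]
wrist_force: [-0.1, 0.0, 0.4]
grip_width: 0.996
finger_force: 0.0
```

Call:
jog_arm(increments=[[[0, 0, 0], [0, 0, 0], 85], [[0, 0, 0], [0, 0, 0], 85], [[0, 0, 0], [0, 0, 0], 85]])

```text
t: 3.03
position: [0.5003, -0.2535, 0.1857]
eef_rot: [-0.611, -3.082, -0.001]
wrist_force: [-0.3, -0.5, 1.0]
grip_width: 0.993
finger_force: 0.0
```

```bash
cat > sl.py <<'E'
from h import *
def sleeve(zt,guess,save,rad=.05):
    c=calibration("wrist"); p,d=read_camera("wrist"); np.savez("pics/"+save,p=p,d=d,R=c["R"],t=c["t"])
    hsv=cv2.cvtColor(p,cv2.COLOR_BGR2HSV); m=cv2.inRange(hsv,(18,110,60),(36,255,255))
    T=[]
    for v,u in zip(*np.where(m)):
        if d[v,u]>0:
            X=dep(c,d,u,v)
            if X[2]>zt-.004 and np.hypot(*(X[:2]-guess))<rad: T.append(onz(c,u,v,zt)[:2]*1000)
    T=np.array(T,np.float32); (cx,cy),r=cv2.minEnclosingCircle(T); print("sleeve top",len(T),"circle",round(cx,1),round(cy,1),round(r,1),"px",proj(c,[cx/1000,cy/1000,zt]).round())
    return cx/1000,cy/1000
E
python3 - <<'E'
from sl import *
x,y=sleeve(.032,np.array([.498,-.254]),"ws")
go([x,y,.013])
E
```

```text
sleeve top 490 circle 497.4 -253.2 20.2 px [258. 173.]
t 3.08 pos [ 0.5004 -0.2536  0.1859] yaw_y 67.6 tilt 0.03 toolxyz now [[-0.925, 0.381], [0.381, 0.925]]
 tool shift mm [  3.   -0.8 172.9]
```

Call:
jog_arm(increments=[[[3, -1, 35], [0, 0, 0], 85], [[0, 0, 35], [0, 0, 0], 85], [[0, 0, 35], [0, 0, 0], 85], [[0, 0, 35], [0, 0, 0], 85], [[0, 0, 20], [0, 0, 0], 85]])

```text
t: 3.5
position: [0.4957, -0.2529, 0.0229]
eef_rot: [-0.61, -3.078, -0.002]
wrist_force: [-0.5, 0.5, -0.1]
grip_width: 0.995
finger_force: 0.0
```

Call:
jog_arm(increments=[[[0, 0, 11], [0, 0, 0], 85], [[0, 0, 0], [0, 0, 0], 85], [[0, 0, 0], [0, 0, 0], 60], [[0, 0, 0], [0, 0, 0], 50], [[0, 0, 0], [0, 0, 0], 45]])

```text
t: 3.92
position: [0.4983, -0.2562, 0.0164]
eef_rot: [0.613, 3.078, -0.002]
wrist_force: [-0.5, 1.2, 1.0]
grip_width: 0.599
finger_force: 0.0
```

Call:
jog_arm(increments=[[[0, 0, 0], [0, 0, 0], 38], [[0, 0, 0], [0, 0, 0], 30], [[0, 0, 0], [0, 0, 0], 30], [[0, 0, 0], [0, 0, 0], 30], [[0, 0, 0], [0, 0, 0], 30]], squeeze=40)

```text
t: 4.33
position: [0.4981, -0.2562, 0.0165]
eef_rot: [0.614, 3.077, -0.002]
wrist_force: [-0.2, 0.3, 5.6]
grip_width: 0.453
finger_force: 39.9
```

Call:
jog_arm(increments=[[[0, 0, 0], [0, 0, 0], 30], [[0, 0, 0], [0, 0, 0], 30], [[0, 0, 0], [0, 0, 0], 30], [[0, 0, 0], [0, 0, 0], 30], [[0, 0, 0], [0, 0, 0], 30]])

```text
t: 4.75
position: [0.498, -0.2562, 0.0165]
eef_rot: [0.614, 3.077, -0.002]
wrist_force: [0.1, 0.7, 6.1]
grip_width: 0.45
finger_force: 39.9
```

Run:
```python
from h import *
s=read_state(); print(s["grip_width"]*85.4,s["finger_force"],s["wrist_force"])
go([.5612,.0602,.23])
```

```text
38.39302761010852 39.85951429232955 [0.1130721  0.7142574  6.11727211]
t 4.75 pos [ 0.498  -0.2562  0.0165] yaw_y 67.42 tilt 0.21 toolxyz now [[-0.923, 0.384], [0.384, 0.923]]
 tool shift mm [  62.4  316.4 -213.9]
```

Call:
jog_arm(increments=[[[0, 0, -10], [0, 0, 0], 30], [[0, 0, -30], [0, 0, 0], 30], [[0, 0, -38], [0, 0, 0], 30], [[0, 0, -38], [0, 0, 0], 30], [[0, 0, -38], [0, 0, 0], 30]])

```text
t: 5.17
position: [0.4962, -0.2554, 0.1711]
eef_rot: [0.615, 3.081, -0.0]
wrist_force: [0.5, -0.2, -1.0]
grip_width: 0.446
finger_force: 40.4
```

Call:
jog_arm(increments=[[[6, 30, -15], [0, 0, 0], 30], [[7, 35, -15], [0, 0, 0], 30], [[7, 35, -15], [0, 0, 0], 30], [[7, 35, -10], [0, 0, 0], 30], [[7, 35, -4], [0, 0, 0], 30]])

```text
t: 5.58
position: [0.5314, -0.0845, 0.231]
eef_rot: [0.615, 3.076, -0.0]
wrist_force: [0.9, -0.5, -0.9]
grip_width: 0.448
finger_force: 40.4
```

Call:
jog_arm(increments=[[[7, 35, 0], [0, 0, 0], 30], [[7, 35, 0], [0, 0, 0], 30], [[7, 35, 0], [0, 0, 0], 30], [[4, 20, 0], [0, 0, 0], 30], [[3, 15, 0], [0, 0, 0], 30]])

```text
t: 6.0
position: [0.5585, 0.057, 0.2289]
eef_rot: [0.611, 3.08, 0.001]
wrist_force: [0.5, 0.1, -0.9]
grip_width: 0.45
finger_force: 40.4
```

Call:
jog_arm(increments=[[[0, 0, 0], [0, 0, 0], 30], [[0, 0, 0], [0, 0, 0], 30], [[0, 0, 0], [0, 0, 0], 30]])

```text
t: 6.25
position: [0.5581, 0.0538, 0.2281]
eef_rot: [0.614, 3.08, -0.001]
wrist_force: [-0.1, 0.0, -0.5]
grip_width: 0.448
finger_force: 40.4
```

Run:
```python
from sl import *
s,p,R=pose(); print(s["grip_width"]*85.4,s["finger_force"],s["wrist_force"])
c=calibration("wrist"); im,d=read_camera("wrist"); np.savez("pics/wc",p=im,d=d,R=c["R"],t=c["t"])
hsv=cv2.cvtColor(im,cv2.COLOR_BGR2HSV); m=cv2.inRange(hsv,(18,110,60),(36,255,255))
T=np.array([R.inv().apply(dep(c,d,u,v)-p)*1000 for v,u in zip(*np.where(m)) if 0<d[v,u]<.25])
print(len(T),T.min(0).round(1),T.max(0).round(1))
if len(T): 
  h,e=np.histogram(T[:,2],bins=12); print(h,e.round(1))
go([.5612,.0602,.18])
print("axis px",proj(c,[.5612,.0602,.144]),proj(c,[.5612,.0602,.085]))
cv2.imwrite("pics/wc.png",im)
```

```text
38.24985433761257 40.41723355650902 [-0.13082883  0.02025753 -0.47714093]
5468 [-17.7 -18.8 -19.8] [22.3 20.  99.3]
[2602 1262 1011  360    0    0    0    0    0    0  230    3] [-19.8  -9.9   0.1  10.   19.9  29.8  39.8  49.7  59.6  69.6  79.5  89.4
  99.3]
t 6.3 pos [0.5582 0.0535 0.228 ] yaw_y 67.39 tilt 0.04 toolxyz now [[-0.923, 0.384], [0.384, 0.923]]
 tool shift mm [-0.2  7.4 48. ]
axis px [267.59368802 198.81184445] [266.1239553  178.61977907]
```

View pics/wc.png

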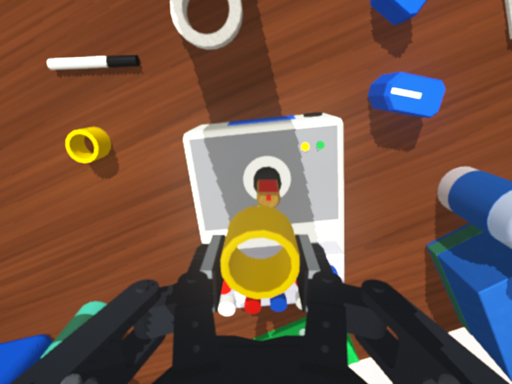

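The sleeve is held at (258,262). The shaft tip is at (267,200) and the ring round the spigot at (267,180), seen in the same frame. I'll measure their relative offset in this one image.

```bash
cat > rel.py <<'E'
from h import *
def circ(Q):
    A=np.c_[2*Q,np.ones(len(Q))]; s=np.linalg.lstsq(A,(Q**2).sum(1),rcond=None)[0]; return s[:2],np.sqrt(s[2]+s[:2]@s[:2])
def rel(im,d,c,p,R,prior=np.array([.5612,.0602])):
    hsv=cv2.cvtColor(im,cv2.COLOR_BGR2HSV); yel=cv2.inRange(hsv,(18,110,60),(36,255,255))
    T=np.array([R.inv().apply(dep(c,d,u,v)-p)*1000 for v,u in zip(*np.where(yel)) if 0<d[v,u]<.25])
    if len(T)>50:
        top=T[(T[:,2]<-17.5)&(T[:,2]>-24)][:,:2]
        if len(top)>30:
            (a,b),r=cv2.minEnclosingCircle(top.astype(np.float32)); print("sleeve in tool: circle",round(a,1),round(b,1),round(r,1),"n",len(top))
    tip=np.array([onz(c,u,v,.144)[:2] for v,u in np.argwhere(d>0) if abs((dep(c,d,u,v)[2])-.144)<.0025 and np.hypot(*(dep(c,d,u,v)[:2]-prior))<.014])*1000
    if len(tip)>20: print("tip mean",tip.mean(0).round(1),"n",len(tip),"rect",cv2.minAreaRect(tip.astype(np.float32)))
    w=cv2.inRange(hsv,(0,0,190),(180,50,255)); E=[]
    for a in np.radians(np.arange(0,360,4)):   # outer edge of the white ring, r ~20
        for r in np.arange(.027,.012,-.0003):
            u,v=proj(c,[prior[0]+r*np.cos(a),prior[1]+r*np.sin(a),.085]).round().astype(int)
            if 0<=u<512 and 0<=v<384 and w[v,u]:
                if r<.0262: E.append([prior[0]+r*np.cos(a),prior[1]+r*np.sin(a)])
                break
    E=np.array(E)*1000; k,r=circ(E)
    for _ in range(3):
        g=abs(np.hypot(*(E-k).T)-r)<1.2; k,r=circ(E[g])
    print("ring",k.round(1),r.round(2),"n",g.sum())
    red=(cv2.inRange(hsv,(0,140,50),(8,255,255))|cv2.inRange(hsv,(172,140,50),(180,255,255)))
    P=np.array([dep(c,d,u,v) for v,u in np.argwhere(red>0) if d[v,u]>0 and np.hypot(*(dep(c,d,u,v)[:2]-prior))<.013 and .105<dep(c,d,u,v)[2]<.138])
    if len(P)>20:
        a=np.linalg.lstsq(np.c_[P[:,:2]-prior],np.ones(len(P)),rcond=None)[0]; q=P.mean(0)
        _,_,V=np.linalg.svd(P-q); n=V[2]; n=n*np.sign(n[0]*-1+n[1]*.4); print("flat mean",q.round(4),"plane normal",n.round(2),"deg",np.degrees(np.arctan2(n[1],n[0])).round(1),"n",len(P))
E
python3 - <<'E'
from rel import *
for f in ("wm","wc"):
    z=np.load(f"pics/{f}.npz"); c=dict(calibration("wrist"),R=z["R"],t=z["t"]); _,p,R=pose()
    print(f); rel(z["p"],z["d"],c,p,R)
print("cam bias check: TCP",p.round(4))
E
```

```text
wm
tip mean [562.5  60.2] n 242 rect ((562.7564697265625, 59.77388000488281), (18.712003707885742, 14.163209915161133), 67.51705169677734)
ring [561.8  60.2] 24.1 n 74
flat mean [0.5568 0.0622 0.1229] plane normal [-0.93  0.38 -0.  ] deg 157.9 n 163
wc
sleeve in tool: circle 3.0 0.8 19.8 n 54
tip mean [561.9  60.4] n 283 rect ((561.9482421875, 60.271148681640625), (18.134422302246094, 13.173261642456055), 67.47539520263672)
ring [561.9  60.4] 24.16 n 74
flat mean [0.5569 0.0626 0.1234] plane normal [-0.92  0.38 -0.01] deg 157.5 n 188
cam bias check: TCP [0.5582 0.0535 0.228 ]
```

Axis is at (561.8, 60.4) and the flat faces 157.6°. Aligning the sleeve, then lowering it partway over the shaft.

Call:
jog_arm(increments=[[[-3.2, 7.0, 0], [0, 0, 0], 30], [[0, 0, 15], [0, 0, 0], 30], [[0, 0, 15], [0, 0, 0], 30], [[0, 0, 0], [0, 0, 0], 30], [[0, 0, 0], [0, 0, 0], 30]])

```text
t: 6.72
position: [0.5636, 0.0591, 0.1968]
eef_rot: [-0.616, -3.078, 0.001]
wrist_force: [0.3, -0.1, 0.4]
grip_width: 0.45
finger_force: 40.4
```

Call:
jog_arm(increments=[[[0, 0, 15], [0, 0, 0], 30], [[0, 0, 15], [0, 0, 0], 30], [[0, 0, 15], [0, 0, 0], 30], [[0, 0, 10], [0, 0, 0], 30], [[0, 0, 5], [0, 0, 0], 30]])

```text
t: 7.13
position: [0.564, 0.0594, 0.1369]
eef_rot: [-0.615, -3.08, 0.0]
wrist_force: [-0.1, 0.4, -0.8]
grip_width: 0.449
finger_force: 40.4
```

Call:
jog_arm(increments=[[[0, 0, 0], [0, 0, 0], 30], [[0, 0, 0], [0, 0, 0], 30], [[0, 0, 0], [0, 0, 0], 30]])

```text
t: 7.38
position: [0.565, 0.0597, 0.1385]
eef_rot: [0.615, 3.079, 0.001]
wrist_force: [-0.4, -0.2, -0.0]
grip_width: 0.444
finger_force: 40.4
```

Run:
```python
from rel import *
c=calibration("wrist"); s,p,R=pose(); im,d=read_camera("wrist"); rel(im,d,c,p,R)
print(s["wrist_force"],s["torque"]); go([.5639,.05875,.1015])
cv2.imwrite("pics/wd.png",cv2.resize(im[140:330,160:360],None,fx=3,fy=3))
```

```text
sleeve in tool: circle 3.3 0.7 19.6 n 34
tip mean [561.4  60.4] n 733 rect ((561.0106201171875, 57.94197082519531), (23.529109954833984, 14.905757904052734), 67.44026947021484)
ring [561.9  60.4] 23.93 n 57
[-0.41844938 -0.21009894 -0.04329042] [ 0.01900761  0.05233397 -0.00128102]
t 7.43 pos [0.565  0.0597 0.1385] yaw_y 67.43 tilt 0.11 toolxyz now [[-0.923, 0.384], [0.384, 0.923]]
 tool shift mm [ 0.7 -1.3 37. ]
```

View pics/wd.png

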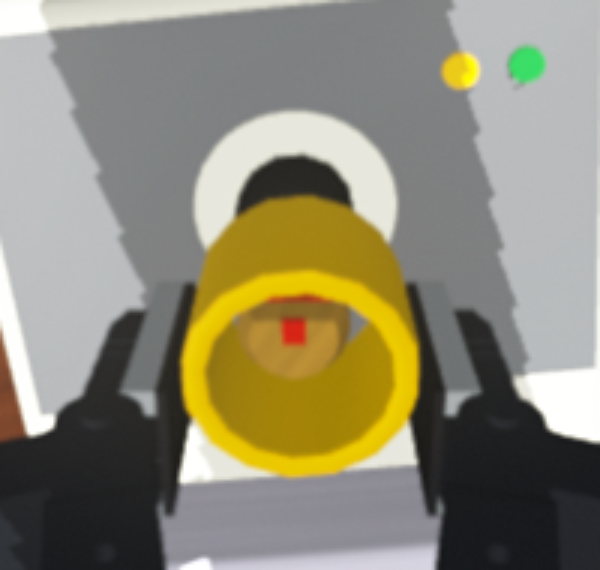

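The shaft tip shows inside the held sleeve bore at crop (295,340), about 1 mm to the left. Applying the small correction and lowering gently.

Call:
jog_arm(increments=[[[0.7, -1.2, 3], [0, 0, 0], 30], [[0, 0, 5], [0, 0, 0], 30], [[0, 0, 5], [0, 0, 0], 30], [[0, 0, 0], [0, 0, 0], 30], [[0, 0, 0], [0, 0, 0], 30]])

```text
t: 7.85
position: [0.5625, 0.0589, 0.1239]
eef_rot: [-0.614, -3.08, 0.0]
wrist_force: [-0.3, -0.5, 0.1]
grip_width: 0.45
finger_force: 40.4
```

Call:
jog_arm(increments=[[[0, 0, 3], [0, 0, 0], 30], [[0, 0, 3], [0, 0, 0], 30], [[0, 0, 2], [0, 0, 0], 30], [[0, 0, 0], [0, 0, 0], 30]])

```text
t: 8.18
position: [0.5626, 0.0588, 0.1159]
eef_rot: [-0.614, -3.08, 0.0]
wrist_force: [0.0, 0.5, -0.7]
grip_width: 0.447
finger_force: 40.4
```

Call:
jog_arm(increments=[[[0, 0, 2], [0, 0, 0], 30], [[0, 0, 2], [0, 0, 0], 30], [[0, 0, 0], [0, 0, 0], 30]])

```text
t: 8.43
position: [0.5628, 0.0588, 0.1121]
eef_rot: [-0.615, -3.08, 0.0]
wrist_force: [-0.3, -0.5, -0.2]
grip_width: 0.449
finger_force: 40.4
```

Call:
jog_arm(increments=[[[0, 0, 2], [0, 0, 0], 30], [[0, 0, 2], [0, 0, 0], 30], [[0, 0, 2], [0, 0, 0], 30], [[0, 0, 0], [0, 0, 0], 30]])

```text
t: 8.77
position: [0.5627, 0.0588, 0.106]
eef_rot: [-0.615, -3.08, 0.0]
wrist_force: [-0.0, -0.3, -0.2]
grip_width: 0.448
finger_force: 40.4
```

Call:
jog_arm(increments=[[[0, 0, 2], [0, 0, 0], 30], [[0, 0, 2], [0, 0, 0], 30], [[0, 0, 1], [0, 0, 0], 30], [[0, 0, 0], [0, 0, 0], 30]])

```text
t: 9.1
position: [0.563, 0.0588, 0.1015]
eef_rot: [-0.615, -3.081, 0.0]
wrist_force: [-0.7, 0.3, 0.4]
grip_width: 0.447
finger_force: 40.4
```

Call:
jog_arm(increments=[[[0, 0, 1], [0, 0, 0], 30], [[0, 0, 0.5], [0, 0, 0], 30], [[0, 0, 0], [0, 0, 0], 30]])

```text
t: 9.35
position: [0.563, 0.0589, 0.1014]
eef_rot: [0.614, 3.08, 0.0]
wrist_force: [-3.5, 0.3, 11.4]
grip_width: 0.448
finger_force: 41.5
```

Call:
jog_arm(increments=[[[0, 0, 1], [0, 0, 0], 30], [[0, 0, 0], [0, 0, 0], 30]])

```text
t: 9.52
position: [0.563, 0.0589, 0.1014]
eef_rot: [0.614, 3.08, 0.0]
wrist_force: [-4.8, 0.7, 16.2]
grip_width: 0.45
finger_force: 42.1
```

Seated: contact is at exactly the expected height (0.0165 + 0.085). Releasing and rising.

Call:
jog_arm(increments=[[[0, 0, -1.5], [0, 0, 0], 34], [[0, 0, 0], [0, 0, 0], 44], [[0, 0, 0], [0, 0, 0], 55], [[0, 0, 0], [0, 0, 0], 65], [[0, 0, 0], [0, 0, 0], 65]])

```text
t: 9.93
position: [0.5629, 0.0589, 0.1001]
eef_rot: [-0.614, -3.08, 0.0]
wrist_force: [-0.4, 0.4, -0.1]
grip_width: 0.758
finger_force: 0.0
```

Call:
jog_arm(increments=[[[0, 0, -5], [0, 0, 0], 65], [[0, 0, -15], [0, 0, 0], 65], [[0, 0, -35], [0, 0, 0], 65], [[0, 0, -35], [0, 0, 0], 65], [[0, 0, -35], [0, 0, 0], 65]])

```text
t: 10.35
position: [0.5624, 0.0588, 0.2265]
eef_rot: [-0.614, -3.079, 0.001]
wrist_force: [0.2, -0.6, 1.0]
grip_width: 0.764
finger_force: 0.0
```

Call:
jog_arm(increments=[[[0, 0, 0], [0, 0, 0], 75], [[0, 0, 0], [0, 0, 0], 75], [[0, 0, 0], [0, 0, 0], 75]])

```text
t: 10.6
position: [0.5626, 0.0588, 0.2254]
eef_rot: [-0.615, -3.081, 0.0]
wrist_force: [-0.0, -0.1, -0.2]
grip_width: 0.876
finger_force: 0.0
```

Run:
```python
from rel import *
c=calibration("wrist"); s,p,R=pose(); im,d=read_camera("wrist")
hsv=cv2.cvtColor(im,cv2.COLOR_BGR2HSV); m=cv2.inRange(hsv,(18,110,60),(36,255,255))
T=np.array([X for X in (dep(c,d,u,v) for v,u in zip(*np.where(m)) if d[v,u]>0) if np.hypot(X[0]-.562,X[1]-.06)<.03])
q=T[(T[:,2]<.125)&(T[:,2]>.112)]; print("sleeve top",len(q),np.median(q[:,2]),"circle",cv2.minEnclosingCircle(q[:,:2].astype(np.float32)*1000),"zrange",T[:,2].min(),T[:,2].max())
rel(im,d,c,p,R)
go([.4471,.2592,.20],123.5)
```

```text
sleeve top 564 0.11768285090487285 circle ((561.88623046875, 59.94483184814453), 19.85567283630371) zrange 0.08506794764106068 0.1472086102123115
tip mean [562.3  60. ] n 324 rect ((562.5687255859375, 59.83190155029297), (17.91429328918457, 13.860617637634277), 67.46653747558594)
ring [561.7  60.5] 23.89 n 55
flat mean [0.5568 0.0624 0.1231] plane normal [-0.92  0.38 -0.  ] deg 157.6 n 200
t 10.65 pos [0.562  0.0588 0.2245] yaw_y 67.44 tilt 0.13 toolxyz now [[-0.923, 0.384], [0.384, 0.923]]
 tool shift mm [183.  141.   24.7]
 turn about tool z -56.06  (then shift after turn: [-14.8 230.5  24.7] )
```

The sleeve top is at 0.1177 and centred on the axis, so it is seated. Now turning and heading to the knob.

Call:
jog_arm(increments=[[[0, 0, 0], [0, 0, -7], 75], [[0, 0, 0], [0, 0, -7], 75], [[0, 0, 0], [0, 0, -7], 75], [[0, 0, 0], [0, 0, -7], 75], [[0, 0, 0], [0, 0, -7], 75]])

```text
t: 11.07
position: [0.5616, 0.0588, 0.2232]
eef_rot: [0.349, -3.118, -0.001]
wrist_force: [-0.1, -0.6, -0.6]
grip_width: 0.881
finger_force: 0.0
```

Call:
jog_arm(increments=[[[0, 0, 0], [0, 0, -7], 75], [[0, 0, 0], [0, 0, -7], 75], [[0, 0, 0], [0, 0, -7], 75], [[-2, 33, 3.5], [0, 0, 0], 75], [[-2, 33, 3.5], [0, 0, 0], 75]])

```text
t: 11.48
position: [0.5295, 0.1154, 0.2163]
eef_rot: [0.898, -3.007, -0.001]
wrist_force: [0.9, 0.5, -0.1]
grip_width: 0.876
finger_force: 0.0
```

Call:
jog_arm(increments=[[[-2, 33, 3.5], [0, 0, 0], 75], [[-2, 33, 3.5], [0, 0, 0], 75], [[-2, 33, 3.5], [0, 0, 0], 75], [[-2, 33, 3.5], [0, 0, 0], 75], [[-2, 32, 3.5], [0, 0, 0], 75]])

```text
t: 11.9
position: [0.4457, 0.2592, 0.1989]
eef_rot: [0.902, -3.005, 0.001]
wrist_force: [0.3, 0.0, 0.2]
grip_width: 0.876
finger_force: 0.0
```

Call:
jog_arm(increments=[[[0, 0, 0], [0, 0, 0], 75], [[0, 0, 0], [0, 0, 0], 75], [[0, 0, 0], [0, 0, 0], 75]])

```text
t: 12.15
position: [0.4474, 0.258, 0.1998]
eef_rot: [0.905, -3.006, 0.002]
wrist_force: [-0.2, -0.1, 0.1]
grip_width: 0.879
finger_force: 0.0
```

Run:
```python
from knob import *
c=calibration("wrist"); p,d=read_camera("wrist"); u,v=proj(c,[.447,.259,.04]); print(u,v)
meas(p,d,c,u,v,.04,45)
go([.4471,.2592,.014],123.5)
```

```text
261.0952047629626 174.51527115362032
rect [445.2 257.7] [46.5 29.6] 33.5 n 1076 115
white line mean [438.91846 253.51927] len 25.079363 nose dir deg -146.52962 inner end mm [449.376  260.4332]
t 12.2 pos [0.448  0.2577 0.2001] yaw_y 123.43 tilt 0.11 toolxyz now [[-0.835, -0.551], [-0.551, 0.835]]
 tool shift mm [ -0.4   1.8 186.1]
 turn about tool z -0.07  (then shift after turn: [ -0.4   1.8 186.1] )
```

Call:
jog_arm(increments=[[[0.2, 1.5, 35], [0, 0, 0], 75], [[0, 0, 38], [0, 0, 0], 75], [[0, 0, 38], [0, 0, 0], 75], [[0, 0, 36], [0, 0, 0], 75], [[0, 0, 24], [0, 0, 0], 75]])

```text
t: 12.62
position: [0.4463, 0.2575, 0.0271]
eef_rot: [0.899, -3.007, 0.001]
wrist_force: [-1.2, 0.5, 1.0]
grip_width: 0.882
finger_force: 0.0
```

Call:
jog_arm(increments=[[[0, 0, 11], [0, 0, 0], 75], [[0, 0, 2], [0, 0, 0], 60], [[0, 0, 0], [0, 0, 0], 50], [[0, 0, 0], [0, 0, 0], 40], [[0, 0, 0], [0, 0, 0], 34]], squeeze=60)

```text
t: 13.03
position: [0.4484, 0.2597, 0.0182]
eef_rot: [-0.902, 3.007, 0.001]
wrist_force: [1.0, 0.3, 0.0]
grip_width: 0.399
finger_force: 0.0
```

Call:
jog_arm(increments=[[[0, 0, 0], [0, 0, 0], 28], [[0, 0, 0], [0, 0, 0], 20], [[0, 0, 0], [0, 0, 0], 20], [[0, 0, 0], [0, 0, 0], 20], [[0, 0, 0], [0, 0, 0], 20]])

```text
t: 13.45
position: [0.4483, 0.26, 0.0185]
eef_rot: [-0.903, 3.005, -0.0]
wrist_force: [-0.4, -1.8, 6.8]
grip_width: 0.336
finger_force: 61.8
```

Call:
jog_arm(increments=[[[0, 0, 0], [0, 0, 0], 20], [[0, 0, 0], [0, 0, 0], 20], [[0, 0, 0], [0, 0, 0], 20]])

```text
t: 13.7
position: [0.4483, 0.26, 0.0185]
eef_rot: [-0.903, 3.005, -0.0]
wrist_force: [1.4, -1.3, 6.3]
grip_width: 0.336
finger_force: 61.8
```

Run:
```python
from h import *
s=read_state(); print(s["grip_width"]*85.4,s["finger_force"],s["wrist_force"])
go([.4471,.2592,.22],67.6)
```

```text
28.69569503949542 61.79355779662728 [ 1.4001731  -1.26932276  6.3309475 ]
t 13.7 pos [0.4483 0.26   0.0185] yaw_y 123.46 tilt 0.2 toolxyz now [[-0.834, -0.551], [-0.551, 0.834]]
 tool shift mm [ 8.000e-01 -2.000e-01 -2.015e+02]
 turn about tool z 55.86  (then shift after turn: [   0.3   -0.8 -201.5] )
```

Call:
jog_arm(increments=[[[0, 0, -15], [0, 0, 0], 20], [[0, 0, -35], [0, 0, 0], 20], [[0, 0, -38], [0, 0, 0], 20], [[0, 0, -38], [0, 0, 0], 20], [[0, 0, -38], [0, 0, 0], 20]])

```text
t: 14.12
position: [0.4462, 0.2595, 0.183]
eef_rot: [0.904, -3.008, -0.0]
wrist_force: [1.8, 0.4, -0.4]
grip_width: 0.34
finger_force: 61.0
```

Call:
jog_arm(increments=[[[0, 0, -25], [0, 0, 7], 20], [[0, 0, -12], [0, 0, 7], 20], [[0, 0, 0], [0, 0, 7], 20], [[0, 0, 0], [0, 0, 7], 20], [[0, 0, 0], [0, 0, 7], 20]])

```text
t: 14.53
position: [0.4467, 0.2598, 0.2191]
eef_rot: [0.052, 3.14, 0.001]
wrist_force: [0.7, -0.2, 0.8]
grip_width: 0.337
finger_force: 61.0
```

Call:
jog_arm(increments=[[[0, 0, 0], [0, 0, 7], 20], [[0, 0, 0], [0, 0, 7], 20], [[0, 0, 0], [0, 0, 7], 20], [[0, 0, 0], [0, 0, 0], 20], [[0, 0, 0], [0, 0, 0], 20]])

```text
t: 14.95
position: [0.4466, 0.2597, 0.2182]
eef_rot: [0.609, 3.082, 0.0]
wrist_force: [0.4, 0.3, -1.0]
grip_width: 0.34
finger_force: 61.0
```

Run:
```python
from h import *
s=read_state(); print(s["grip_width"]*85.4,s["finger_force"],s["wrist_force"])
go([.5612,.0590,.23],67.6)
```

```text
29.06016271024815 60.99525695666671 [ 0.39383404  0.28522694 -0.97622451]
t 14.95 pos [0.4466 0.2597 0.2182] yaw_y 67.65 tilt 0.01 toolxyz now [[-0.925, 0.38], [0.38, 0.925]]
 tool shift mm [-182.3 -142.   -11.8]
 turn about tool z 0.05  (then shift after turn: [-182.4 -141.9  -11.8] )
```

Call:
jog_arm(increments=[[[-30, -23.5, -1.5], [0, 0, 0], 20], [[-30, -23.5, -1.5], [0, 0, 0], 20], [[-30, -23.5, -1.5], [0, 0, 0], 20], [[-30, -23.5, -1.5], [0, 0, 0], 20], [[-30, -23.5, -1.5], [0, 0, 0], 20]])

```text
t: 15.37
position: [0.5408, 0.0922, 0.2258]
eef_rot: [0.608, 3.082, 0.0]
wrist_force: [0.9, 1.0, -0.4]
grip_width: 0.339
finger_force: 61.0
```

Call:
jog_arm(increments=[[[-30, -23.5, -1.5], [0, 0, 0], 20], [[0, 0, 0], [0, 0, 0], 20], [[0, 0, 0], [0, 0, 0], 20], [[0, 0, 0], [0, 0, 0], 20]])

```text
t: 15.7
position: [0.5586, 0.0604, 0.2268]
eef_rot: [-0.613, -3.08, -0.001]
wrist_force: [0.2, -0.6, -1.5]
grip_width: 0.338
finger_force: 61.0
```

Run:
```python
from rel import *
c=calibration("wrist"); s,p,R=pose(); im,d=read_camera("wrist"); np.savez("pics/wkn",p=im,d=d,R=c["R"],t=c["t"])
rel(im,d,c,p,R)
hsv=cv2.cvtColor(im,cv2.COLOR_BGR2HSV)
L=lambda m:np.array([X for X in (R.inv().apply(dep(c,d,u,v)-p)*1000 for v,u in zip(*np.where(m)) if 0<d[v,u]<.25) if abs(X[0])<40 and abs(X[1])<25])
b=L(cv2.inRange(hsv,(103,110,40),(128,255,255))); print("blue",len(b),b.min(0).round(1),b.max(0).round(1))
top=b[b[:,2]<np.percentile(b[:,2],2)+5]; print("top",top.min(0).round(1),top.max(0).round(1))
zt=np.median(top[:,2]); w=[X for X in L(cv2.inRange(hsv,(0,0,150),(180,70,255))) if abs(X[2]-zt)<5]
w=np.array(w)
if len(w)>10:
    q=w.mean(0);_,_,V=np.linalg.svd(w[:,:2]-q[:2]); a=V[0]*np.sign(V[0][0]); print("white",len(w),w.min(0).round(1),w.max(0).round(1),"dir in tool deg",np.degrees(np.arctan2(a[1],a[0])))
go([.5612,.0590,.18],67.6)
cv2.imwrite("pics/wkn.png",im)
```

```text
ring [561.8  60.5] 24.26 n 55
flat mean [0.5568 0.0625 0.1226] plane normal [-0.93  0.38  0.  ] deg 157.8 n 206
blue 6002 [-19.7 -14.2 -24.5] [27.3 17.2 17.4]
top [-19.7 -14.1 -24.5] [ 27.3  15.8 -18.3]
white 433 [-16.8 -14.1 -24.3] [ 23.9  15.2 -19.7] dir in tool deg 6.747831004657091
t 15.75 pos [0.5583 0.061  0.2268] yaw_y 67.53 tilt 0.07 toolxyz now [[-0.924, 0.382], [0.382, 0.924]]
 tool shift mm [-3.5 -0.7 46.8]
 turn about tool z -0.07  (then shift after turn: [-3.5 -0.7 46.8] )
```

View pics/wkn.png

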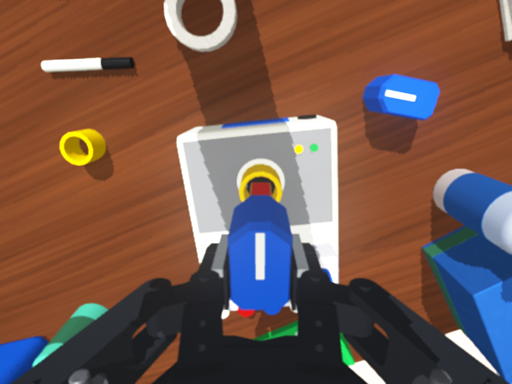

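The knob is held at (260,250) with its nose and white line pointing straight up the image along tool +x, the same way the red flat faces. The seated sleeve is at (262,182). I'll centre and lower.

Call:
jog_arm(increments=[[[-5.2, 0, 10], [0, 0, 0], 20], [[0, 0, 20], [0, 0, 0], 20], [[0, 0, 20], [0, 0, 0], 20], [[0, 0, 7], [0, 0, 0], 20], [[0, 0, 0], [0, 0, 0], 20]])

```text
t: 16.17
position: [0.5616, 0.0593, 0.1674]
eef_rot: [-0.61, -3.076, 0.002]
wrist_force: [-0.5, -0.5, -0.8]
grip_width: 0.339
finger_force: 61.0
```

Call:
jog_arm(increments=[[[0, 0, 0], [0, 0, 0], 20], [[0, 0, 0], [0, 0, 0], 20], [[0, 0, 0], [0, 0, 0], 20]])

```text
t: 16.42
position: [0.5648, 0.0587, 0.1712]
eef_rot: [0.613, 3.079, 0.001]
wrist_force: [0.4, -0.3, -0.2]
grip_width: 0.344
finger_force: 61.0
```

Run:
```python
from h import *
s=read_state(); print(s["wrist_force"],s["torque"]); go([.5631,.0589,.1445],67.6)
```

```text
[ 0.39865109 -0.26186534 -0.17802686] [0.02852088 0.00820337 0.02580224]
t 16.42 pos [0.5648 0.0587 0.1712] yaw_y 67.47 tilt 0.14 toolxyz now [[-0.924, 0.383], [0.383, 0.924]]
 tool shift mm [ 1.7 -0.5 26.7]
 turn about tool z -0.13  (then shift after turn: [ 1.7 -0.5 26.7] )
```

Call:
jog_arm(increments=[[[1.7, -0.3, 0], [0, 0, 0], 20], [[0, 0, 3], [0, 0, 0], 20], [[0, 0, 3], [0, 0, 0], 20], [[0, 0, 0], [0, 0, 0], 20], [[0, 0, 0], [0, 0, 0], 20]])

```text
t: 16.83
position: [0.562, 0.0587, 0.1638]
eef_rot: [-0.615, -3.08, 0.0]
wrist_force: [-0.8, -0.3, -0.3]
grip_width: 0.339
finger_force: 61.0
```

Call:
jog_arm(increments=[[[0, 0, 2], [0, 0, 0], 20], [[0, 0, 1.5], [0, 0, 0], 20], [[0, 0, 0], [0, 0, 0], 20]])

```text
t: 17.08
position: [0.562, 0.0587, 0.1601]
eef_rot: [-0.614, -3.08, 0.0]
wrist_force: [0.2, -0.5, -0.6]
grip_width: 0.34
finger_force: 61.0
```

Call:
jog_arm(increments=[[[0, 0, 1.5], [0, 0, 0], 20], [[0, 0, 1], [0, 0, 0], 20], [[0, 0, 0], [0, 0, 0], 20]])

```text
t: 17.33
position: [0.5621, 0.0588, 0.1577]
eef_rot: [-0.614, -3.08, 0.0]
wrist_force: [-0.2, 0.0, -0.7]
grip_width: 0.343
finger_force: 61.0
```

Call:
jog_arm(increments=[[[-0.7, 0, 1.5], [0, 0, 0], 20], [[0, 0, 1.5], [0, 0, 0], 20], [[0, 0, 1], [0, 0, 0], 20], [[0, 0, 0], [0, 0, 0], 20]])

```text
t: 17.67
position: [0.5627, 0.0585, 0.1537]
eef_rot: [-0.615, -3.081, 0.0]
wrist_force: [-0.5, 0.3, -1.1]
grip_width: 0.337
finger_force: 61.0
```

Call:
jog_arm(increments=[[[0, 0, 2], [0, 0, 0], 20], [[0, 0, 2], [0, 0, 0], 20], [[0, 0, 0], [0, 0, 0], 20]])

```text
t: 17.92
position: [0.5626, 0.0585, 0.1496]
eef_rot: [-0.614, -3.08, 0.0]
wrist_force: [0.3, -0.2, -0.8]
grip_width: 0.336
finger_force: 61.0
```

Call:
jog_arm(increments=[[[0, 0, 2], [0, 0, 0], 20], [[0, 0, 1.5], [0, 0, 0], 20], [[0, 0, 0], [0, 0, 0], 20]])

```text
t: 18.17
position: [0.5627, 0.0585, 0.1461]
eef_rot: [-0.615, -3.08, 0.0]
wrist_force: [-0.2, 0.6, 0.1]
grip_width: 0.341
finger_force: 61.0
```

Sliding on freely. Home is at about 0.1445 and pressed at about 0.1385.

Call:
jog_arm(increments=[[[0, 0, 1.5], [0, 0, 0], 20], [[0, 0, 1.5], [0, 0, 0], 20], [[0, 0, 0], [0, 0, 0], 20]], squeeze=90)

```text
t: 18.42
position: [0.5631, 0.0585, 0.1439]
eef_rot: [0.614, 3.08, 0.0]
wrist_force: [-1.6, 0.4, 4.8]
grip_width: 0.335
finger_force: 93.7
```

Call:
jog_arm(increments=[[[0, 0, 1.5], [0, 0, 0], 20], [[0, 0, 1.5], [0, 0, 0], 20], [[0, 0, 0], [0, 0, 0], 20], [[0, 0, 0], [0, 0, 0], 20]])

```text
t: 18.75
position: [0.5631, 0.0585, 0.1415]
eef_rot: [0.614, 3.08, 0.0]
wrist_force: [-1.9, -0.0, 7.3]
grip_width: 0.335
finger_force: 94.0
```

Call:
jog_arm(increments=[[[0, 0, 1.0], [0, 0, 0], 20], [[0, 0, 1.0], [0, 0, 0], 20], [[0, 0, 0], [0, 0, 0], 20], [[0, 0, 0], [0, 0, 0], 20]])

```text
t: 19.08
position: [0.5631, 0.0585, 0.1398]
eef_rot: [0.614, 3.08, 0.0]
wrist_force: [-3.4, -0.5, 8.6]
grip_width: 0.333
finger_force: 94.2
```

Call:
jog_arm(increments=[[[0, 0, 1.0], [0, 0, 0], 20], [[0, 0, 1.0], [0, 0, 0], 20], [[0, 0, 0], [0, 0, 0], 20], [[0, 0, 0], [0, 0, 0], 20]])

```text
t: 19.42
position: [0.5632, 0.0585, 0.1384]
eef_rot: [0.614, 3.079, 0.001]
wrist_force: [-2.6, 0.1, 12.2]
grip_width: 0.333
finger_force: 95.3
```

Call:
jog_arm(increments=[[[0, 0, 1.0], [0, 0, 0], 20], [[0, 0, 0], [0, 0, 0], 20], [[0, 0, 0], [0, 0, 0], 20]])

```text
t: 19.67
position: [0.5633, 0.0585, 0.1384]
eef_rot: [0.614, 3.079, 0.001]
wrist_force: [-4.5, 0.5, 17.1]
grip_width: 0.335
finger_force: 96.0
```

It is at the stop: z holds at 0.1384 while the force rises to 17 N. Final check from the camera.

Call:
jog_arm(increments=[[[0, 0, 0], [0, 0, 0], 20], [[0, 0, 0], [0, 0, 0], 20], [[0, 0, 0], [0, 0, 0], 20], [[0, 0, 0], [0, 0, 0], 20], [[0, 0, 0], [0, 0, 0], 20]])

```text
t: 20.08
position: [0.5633, 0.0585, 0.1384]
eef_rot: [0.614, 3.079, 0.001]
wrist_force: [-4.8, -0.2, 17.0]
grip_width: 0.336
finger_force: 96.0
```

Run:
```python
from h import *
a,_=read_camera("wrist"); b,_=read_camera("side"); cv2.imwrite("pics/fin.png",np.hstack([cv2.resize(a[60:360,130:390],(400,460)),cv2.resize(b[120:220,190:290],(400,460))]))
```

```text
(no output)
```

View pics/fin.png

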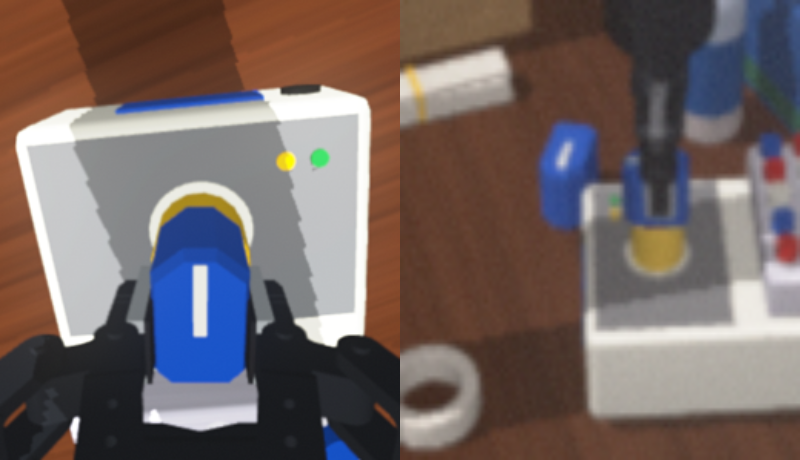

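The left half (wrist view) shows the knob pressed over the seated sleeve, its nose aligned toward the flat's side. The right half (side view) shows the sleeve flat on the panel at (657,245), with the knob just above it and held.

```bash
python3 -c "
from station import hand_in; print(hand_in())"
```

```text
the job is handed in; nothing more can be done
None
```

I handed the job in at about 20 s: the sleeve stands flat on the panel round the spigot, the knob is home on the D-shaft with its nose toward the red flat, and the gripper still holds it pressed to the stop at about 17 N (judge's verdict not shown).

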